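# Stop the tube mixer and unload it

## Task

The tube mixer is still switched to run: first set the red-balled toggle on the sloped console to its middle, off position. Then take the capped tube from the mixer's cradle and lay it gently, lying flat, inside the green tray; do not drop it, leave the toggle at off and do not disturb the other things on the bench.

Things in the scene. Friction and masses are not known exactly. Their poses are not given: they have to be found in the camera images.
- console: Fixed control console, 160 mm deep (x), 130 mm wide (y); origin at table height straight below the toggle's pivot, z up, front faces -x. Its top is a panel sloped 35 degrees that looks up and to -x: outward normal n = (-sin 35, 0, cos 35 deg), up-slope u = (cos 35, 0, sin 35 deg) in this frame
- visor_edge (a point): Middle of the free edge of the console's clear visor (126 mm wide, 4 mm thick), which stands square to the panel 70 mm up-slope of the pivot and reaches 150 mm out along n, 233 mm above the table. It overhangs the toggle: a tool pointing straight down hits it; one tilted to point along -n (35 degrees from vertical) has free room
- toggle_pivot (a point): The toggle's pivot, on the panel's surface, 70 mm above the table: (0, 0, 70 mm) in the console's frame
- toggle_ball (a point): Centre of the toggle's red ball (24 mm diameter), 75 mm from the pivot, on a 10 mm steel stem; an 8 mm high, 36 mm wide collar surrounds the pivot. At joint value q it lies at pivot + 75 mm * (cos q * n + sin q * y), y being the console's y axis
- toggle (a joint): Toggle angle q (rad): 0 = centre, off (stem along n); positive leans to the console's +y. Stops at -0.42 and +0.42; it starts at +0.42. A sprung detent holds it at either stop and in a notch at 0: beyond 0.2 rad either way it snaps to that stop, within 0.2 to the centre. Leaving a detent takes about 3 to 4 N at the ball, so a hard push runs through to the far side. Best led by the pinched ball
- mixer: Fixed tube mixer, white box 170 mm (x) by 100 mm (y), 54 mm high, origin under its centre; two blue V saddles 10 mm thick stand on it at x = -42 and +42 mm (tops at 94 mm), with a 74 mm free gap between them
- cradle (a point): Point on the mixer, (0, 0, 92.5 mm) in its frame: where the tube's axis lies in the saddles; the tube lies along the mixer's x axis
- tube: Loose capped tube, 116 mm long, about 60 g, round body 29 mm in diameter, with a red cap 33 mm in diameter and 16 mm long at its +x end; its long axis is x, origin on the axis midway between the saddles as it lies (55 mm from the blunt end, 61 mm from the cap's end). It may be turned about its own axis. Best pinched across, from above, between the saddles
- tray: Fixed open green tray, outside 200 mm (x) by 130 mm (y), 35 mm high, walls and floor 4 mm thick (the inner floor is 4 mm above the table); origin under its centre
- bottle: Bystander: square red bottle with white cap, 75 by 75 by 144 mm, origin under its centre
- jar: Bystander: amber jar with black lid, 84 mm in diameter, 100 mm high, origin under its centre
- tipbox: Bystander: green pipette-tip box, 120 by 85 by 67 mm, origin under its centre
- trough: Bystander: low clear trough, 60 by 130 by 28 mm, origin under its centre
- pipette: Bystander: lying grey multichannel pipette, about 190 mm long, 28 mm high, origin under its handle

How it is judged:
On the way, in this order (a step that is already met when the one before it is completed fails the run):
1. the toggle rests in its centre (off) position, within 0.1 rad, while the tube still lies in the cradle (value of joint toggle between -0.1 and 0.1 rad and distance between tube and cradle below 0.02 m), for 0.4 s.
2. the tube lies in the tray (z of tube in the frame of tray below 0.03 m and x of tube in the frame of tray between -0.06 and 0.06 m and y of tube in the frame of tray between -0.055 and 0.055 m), for 0.2 s.
At the end, for the whole second after the job is handed in: The toggle is within 0.1 rad of its centre and at rest, and the tube lies flat (within about 0.17 rad of level) and still inside the tray: its origin within 60 mm of the tray's centre along the tray's x, 55 mm along its y, and 10 to 30 mm above the table. Everything is released (all of step 2 and value of joint toggle between -0.1 and 0.1 rad and velocity of joint toggle between -0.1 and 0.1 rad/s and z of tube in the frame of tray above 0.01 m and angle between tube's own x axis and vertical between 1.4 and 1.75 rad and linear speed of tube below 0.05 m/s); the robot touches nothing.
It fails at once if a bystander (bottle, jar, tip box, trough, pipette) was moved by more than 40 mm or tipped over (distance of any of bottle, jar, tipbox, trough, pipette from where it was at the start of the episode above 0.04 m or angle between any of bottle, jar, tipbox, trough, pipette's own z axis and vertical above 0.5 rad).
It fails at once if the tube was dropped or thrown (faster than 0.8 m/s out of the fingers, a fall of some 33 mm) (linear speed of tube above 0.8 m/s and contact force between the fingers and tube below 0.1 N).
It also fails if it takes over 58 s, if anything falls off the work surface, if the arm or the gripper's body presses on something with over 40 N, if the wrist force passes 120 N, or if a joint passes its speed limit or range.

## Robot

A 6-joint arm with a two-finger parallel gripper is mounted at the origin on the work surface. World frame = base frame: x ahead of the robot, y to its left, z up, the work surface at z = 0. Lengths are in m, angles in rad, forces in N, time in s.
With the tool pointing down it reaches from about 0.25 to 0.8 m from the base axis. Payload 8.5 kg.
Tool frame: the origin (TCP) lies at the very end of the fingers, on their centre line; the grasp point (between the pads) lies 19 mm behind it; z points along the fingers, y is the direction in which the jaws open and shut (so a half turn about z gives the same grasp; the last joint's range is limited). The gripper opens to 85 mm and grips with 20 to 120 N. Pads are 22 mm wide; open, the fingers measure 114 mm over their backs; the gripper's body (76 mm by 85 mm) begins 54 mm behind the grasp point. The pads swing forward as they close: fully open they stand 13 mm farther back than shut.
Start: joints at [1.206, 0.238, -0.013, 1.319, 0, 1.571], TCP at [0.187, 0.49, 0.231] pointing down, gripper open.
Joint ranges: [-2.66, 2.66], [-1.03, 1.9], [-1.14, 1.46], [-1.82, 2.27], [-1.45, 1.34], [-3.14, 3.14]. Speed limits (rad/s): [2.22, 2.22, 2.79, 3.14, 3.14, 3.14].

## Interface

Orientations are given as a unit quaternion [w, x, y, z].
In Python, from rig import get_obs, snapshot, finish_job, spot_in gives the robot as it stands.
- The arm moves only by the shell command python3 -m jog 'ROWS'. ROWS is JSON, a list of rows, each a list of 3 entries, a list of its own where there are three numbers: the shift along the tool's x, y, z in m, then the turn, a rotation vector about the tool's x, y, z in degrees, then the closure in counts, from 0 (fully open) to 255 (shut). In form: [[[dx, dy, dz], [rx, ry, rz], fingers], ...]. A call has 1 to 5 rows; each row shifts and turns the commanded pose from where the row before left it, along the tool's axes as they then stand; what a row does not reach is not made up. A row lasts 1/10 s, in which the tool goes at most 50 mm and 8.59 degrees, less where a joint would pass 70% of its speed; a pose out of reach is approached as far as the arm can. A call with a gripper value outside its range is refused whole. The fingers move at their own pace and stop on an object; the grip force is fixed at half the most. Time passes only in rows, so rows that do not move let the fingers close. It gives the time, the measured TCP pose, the force and the opening at its end, in the units of the state.
- get_obs(): the state, without advancing time (a new reading comes with each control period).
- snapshot(name): name is "side" or "top" or "wrist"; returns a dict with "color" (384x512x3 uint8, red, green, blue), "z_map" (384x512 float32, m along the optical axis (not along the pixel's ray), 0 where there is no reading), "K" (3x3 intrinsics, pixels), "dist" ([k1, k2, p1, p2, k3] as OpenCV has them; the pictures are not rectified), "xyz" and "orientation" of the camera in the world; the wrist camera has in their place "T_tool_cam" (4x4, takes a point from camera to tool coordinates, whose origin is the TCP and whose axes are the flange's). Camera axes: x right, y down, z forward; pixel columns grow to the right and rows downward; lengths in m; the calibration is good to about 2 mm. A picture is of the moment at which its call begins: read the wrist's pose just before it.
- finish_job(): hands the job in, once; it reports no verdict.
Trained networks look in the newest picture that a camera, given by its name, has taken for a name from the list of things; names that differ only in an ending like _2 or _b are one class to them, and where a whole thing is asked for, a point or a joint stands for the part that bears it (a point fixed in the world has none). Each returns a list of dicts, best first, with "score" (0 to 1); they miss things now and then, are a little off and sometimes report something else, mostly with a low value. They report only what shows in the picture. A call takes as long as a camera call.
- spot_in(target, camera): "location" ([column, row] in pixels, amid what is visible of it).
The state is a dict: "time_s": time; "joint_pos": joint angles; "joint_velocities": joint speeds; "effort": joint torques, N m; "eef_pos": TCP position; "eef_rot": TCP orientation; "force": force on the tool from outside, world axes, zero at the start; "torque": the same for the moment, N m; "opening": finger opening in m.
Only numpy, scipy, OpenCV 4.12 (cv2) and the standard library are available. Lean on these libraries where they do the work, as an engineer would, in place of code of your own. Each camera call takes 0.05 s, during which the arm holds its last target. There are 200 camera calls.

## Working session

There is one attempt and no reset: what is moved stays moved. The work goes in short steps, Python scripts to look and compute and a shell command to move; the robot and the scene stay as the last step left them, time stands still between calls to the robot, and variables do not carry over. Pictures are saved under pics/ and viewed, about 8 in all and at most 12, crops included, and the job is handed in when it is done.

```bash
ls; mkdir -p pics; cat > h.py <<'E'
import numpy as np, cv2
from rig import get_obs, snapshot, finish_job, spot_in
from scipy.spatial.transform import Rotation as R
def rot(q): return R.from_quat([q[1],q[2],q[3],q[0]]).as_matrix()
def cam(name):
    o=get_obs(); s=snapshot(name)
    if name=="wrist":
        T=np.eye(4);T[:3,:3]=rot(o["eef_rot"]);T[:3,3]=o["eef_pos"];T=T@np.array(s["T_tool_cam"])
    else:
        T=np.eye(4);T[:3,:3]=rot(s["orientation"]);T[:3,3]=s["xyz"]
    s["T"]=T; return s
def ray(s,px):
    p=cv2.undistortPoints(np.array([[px]],float),np.array(s["K"]),np.array(s["dist"]))[0,0]
    return np.array([p[0],p[1],1.])
def pt(s,px,z=None):
    if z is None:
        c,r=int(round(px[0])),int(round(px[1])); w=s["z_map"][max(r-2,0):r+3,max(c-2,0):c+3]; w=w[w>0]
        z=np.median(w) if len(w) else np.nan
    return s["T"][:3,:3]@(ray(s,px)*z)+s["T"][:3,3]
def cloud(s):
    h,w=s["z_map"].shape; g=np.stack(np.meshgrid(np.arange(w),np.arange(h)),-1).reshape(-1,1,2).astype(float)
    p=cv2.undistortPoints(g,np.array(s["K"]),np.array(s["dist"])).reshape(-1,2)
    z=s["z_map"].reshape(-1,1); P=np.hstack([p*z,z])@s["T"][:3,:3].T+s["T"][:3,3]
    P[z[:,0]<=0]=np.nan; return P.reshape(h,w,3)
def proj(s,P):
    Ti=np.linalg.inv(s["T"]); c=Ti[:3,:3]@np.array(P)+Ti[:3,3]
    return cv2.projectPoints(c.reshape(1,3),np.zeros(3),np.zeros(3),np.array(s["K"]),np.array(s["dist"]))[0].ravel()
def save(s,n): cv2.imwrite("pics/"+n,cv2.cvtColor(s["color"],cv2.COLOR_RGB2BGR))
E
python3 - <<'E'
from h import *
import pickle
np.set_printoptions(precision=4,suppress=True)
o=get_obs();print(o)
for c in ["top","side"]:
    s=cam(c);save(s,c+"0.png");pickle.dump(s,open(c+".pkl","wb"));print(c,s["T"])
    for t in ["console","toggle_ball","mixer","tube","tray","bottle","jar","tipbox","trough","pipette"]:
        for d in spot_in(t,c)[:2]: print(t,np.round(d["score"],2),np.round(d["location"]),pt(s,d["location"]))
a=cv2.imread("pics/top0.png");b=cv2.imread("pics/side0.png")
E
```

```text
pics
{'time_s': 0.0, 'joint_pos': array([ 1.206 ,  0.2388, -0.0142,  1.3192, -0.    ,  1.5708]), 'joint_velocities': array([ 0.0002, -0.0007, -0.0007, -0.0001,  0.0001, -0.0006]), 'effort': array([ -0.    , -53.8784,  34.6435,   0.0186,   0.0001,  -0.    ]), 'eef_pos': array([0.1872, 0.4901, 0.2307]), 'eef_rot': array([-0.0001,  0.1814,  0.9834, -0.0007]), 'force': array([ 0.493 , -0.7738,  0.9771]), 'torque': array([-0.0036, -0.004 , -0.0219]), 'opening': 0.0856785896887343}
top [[-0.0243 -0.9986  0.0462  0.5053]
 [-0.9992  0.0228 -0.0326  0.0132]
 [ 0.0315 -0.0469 -0.9984  1.0233]
 [ 0.      0.      0.      1.    ]]
console 0.86 [250. 187.] [0.5383 0.0012 0.1759]
toggle_ball 0.72 [135. 196.] [0.5256 0.2944 0.1056]
toggle_ball 0.44 [232. 210.] [0.4852 0.048  0.1331]
mixer 0.58 [144. 200.] [0.516  0.2879 0.054 ]
tube 0.57 [137. 195.] [0.5282 0.2916 0.1041]
tray 0.6 [341. 179.] [ 0.5624 -0.2647  0.004 ]
bottle 0.68 [340. 180.] [ 0.5593 -0.2621  0.0038]
bottle 0.62 [186. 109.] [0.7395 0.1577 0.1362]
jar 0.59 [295. 107.] [ 0.7497 -0.1221  0.0995]
tipbox 0.97 [242.  96.] [0.7914 0.0154 0
[... 369 characters left out ...]
  0.      0.      1.    ]]
console 0.62 [333. 215.] [ 0.74   -0.1572  0.0917]
console 0.57 [232. 204.] [ 0.5332 -0.0053  0.0799]
toggle_ball 0.69 [211. 192.] [0.4941 0.0315 0.1091]
mixer 0.85 [186. 150.] [0.5113 0.2625 0.0515]
mixer 0.53 [211. 194.] [0.5078 0.0729 0.0499]
tube 0.61 [183. 133.] [0.5158 0.2851 0.0989]
tube 0.56 [287. 293.] [ 0.5591 -0.2537  0.0029]
tray 0.92 [289. 293.] [ 0.5631 -0.2548  0.0035]
tray 0.63 [315. 175.] [ 0.7926 -0.0001  0.0629]
bottle 0.79 [275. 141.] [0.7352 0.1297 0.1063]
jar 0.69 [331. 213.] [ 0.7372 -0.152   0.0962]
tipbox 0.51 [182. 149.] [0.5032 0.2702 0.0513]
trough 0.91 [140. 204.] [0.3301 0.1614 0.0061]
pipette 0.79 [184. 285.] [ 0.3451 -0.1352  0.0246]
```

```bash
python3 - <<'E'
import cv2,numpy as np
a=cv2.imread("pics/top0.png")[70:300,80:400];b=cv2.imread("pics/side0.png")[90:360,90:400]
a=cv2.resize(a,(800,575),interpolation=cv2.INTER_CUBIC);b=cv2.resize(b,(689,600),interpolation=cv2.INTER_CUBIC)
cv2.imwrite("pics/a.png",a);cv2.imwrite("pics/b.png",b)
E
```

```text
(no output)
```

View pics/a.png

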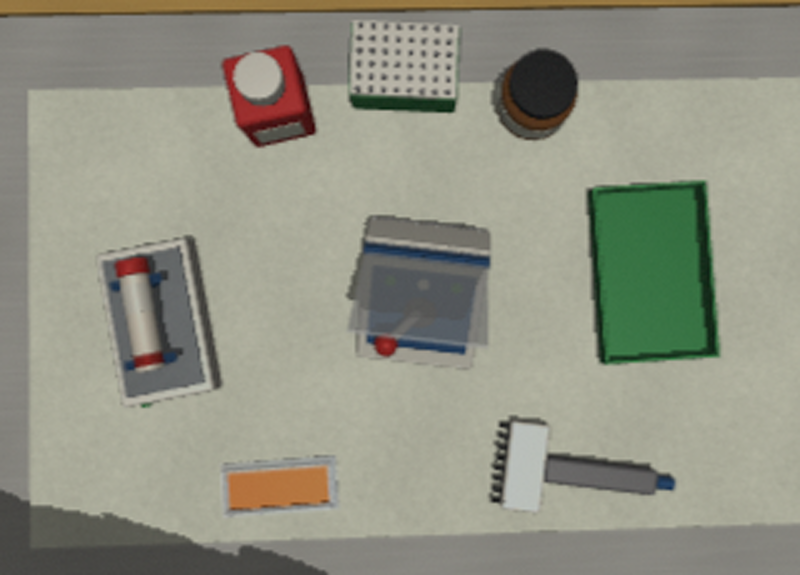

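View pics/b.png

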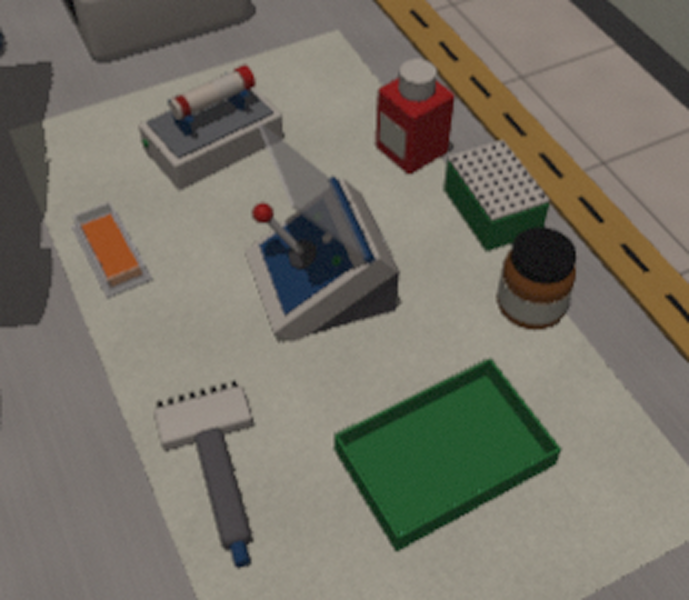

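Both pictures agree. The ball is the red dot at full top pixel ~(234,208) and leans to +y. The visor overhangs it, and the tube's red cap is at its far (+x) end. The tray is empty at right, and the spots match the scene. Next I measure poses from the clouds.

```bash
python3 - <<'E'
from h import *
import pickle
np.set_printoptions(precision=4,suppress=True)
S={c:pickle.load(open(c+".pkl","rb")) for c in["top","side"]}
def rect(P): 
    (c,sz,a)=cv2.minAreaRect((P[:,:2]*1000).astype(np.float32)); return np.round(c,1),np.round(sz,1),round(a,2)
rays=[]
for n,s in S.items():
    C=cloud(s);c=s["color"].astype(int);hsv=cv2.cvtColor(s["color"],cv2.COLOR_RGB2HSV)
    red=(c[...,0]>1.8*c[...,1]+10)&(c[...,0]>1.8*c[...,2]+10)
    m=red&(abs(C[...,0]-.5)<.08)&(abs(C[...,1]-.04)<.06)
    # ball by pixel connected component near spot
    k,l,st,ce=cv2.connectedComponentsWithStats(red.astype(np.uint8))
    for i in range(1,k):
        if st[i,4]>15:
            mm=l==i; print(n,"red",st[i,4],ce[i],np.nanmedian(C[mm],0))
            if np.linalg.norm(ce[i]-([234,208] if n=="top" else [208,185]))<8:
                d=s["T"][:3,:3]@ray(s,ce[i]); rays.append((s["T"][:3,3],d/np.linalg.norm(d)))
    X,Y,Z=C[...,0],C[...,1],C[...,2]
    m=(abs(Z-.054)<.006)&(abs(X-.51)<.13)&(abs(Y-.285)<.1); print(n,"mixer top",m.sum(),rect(C[m]))
    g=(c[...,1]>1.4*c[...,0])&(c[...,1]>1.3*c[...,2])&(abs(X-.56)<.15)&(abs(Y+.26)<.12)
    print(n,"tray all",rect(C[g]),"rim",rect(C[g&(Z>.028)]),"floor",rect(C[g&(Z<.01)]))
    # console region
    r=(abs(X-.54)<.13)&(abs(Y)<.1)&(Z>.02)
    print(n,"console",r.sum(),rect(C[r]))
    b=r&(c[...,2]>1.3*c[...,0]); P=C[b]
    def plane(P):
        best=None;rng=np.random.default_rng(0)
        for _ in range(800):
            p=P[rng.choice(len(P),3,False)];nn=np.cross(p[1]-p[0],p[2]-p[0])
            L=np.linalg.norm(nn)
            if L<1e-5: continue
            nn/=L;q=abs((P-p[0])@nn)<.003
            if best is None or q.sum()>best.sum():best=q
        Q=P[best];m=Q.mean(0);nn=np.linalg.svd(Q-m)[2][2];nn*=np.sign(nn[2]);return nn,m,best
    v=C[r]
    for t in range(3):
        if len(v)<100: break
        nn,mm,q=plane(v);print(n,"plane",q.sum(),nn,"yaw of n",np.degrees(np.arctan2(-nn[1],-nn[0])),"of u",np.degrees(np.arctan2(nn[1],nn[0])),"tilt",np.degrees(np.arccos(nn[2])),mm,v[q].min(0),v[q].max(0)); v=v[~q]
if len(rays)==2:
    A=sum(np.eye(3)-np.outer(d,d) for _,d in rays);b=sum((np.eye(3)-np.outer(d,d))@o for o,d in rays)
    p=np.linalg.solve(A,b);print("ball",p,[np.linalg.norm((np.eye(3)-np.outer(d,d))@(p-o)) for o,d in rays])
E
```

```text
top red 562 [188.774  109.0676] [0.7404 0.1484 0.108 ]
top red 74 [132.3649 176.2027] [0.5772 0.3018 0.1055]
top red 135 [489.237  188.1852] [ 0.5245 -0.6196  0.1188]
top red 50 [233.94 207.86] [0.4897 0.0426 0.1344]
top red 39 [138.8718 213.5641] [0.4801 0.2855 0.1037]
top red 140 [467.2929 221.9786] [ 0.4381 -0.5564  0.1189]
top red 145 [485.3103 250.9931] [ 0.3628 -0.6002  0.1185]
top red 143 [501.021  264.6853] [ 0.3262 -0.6391  0.1187]
top red 6200 [475.9727 337.799 ] [ 0.1197 -0.5863  0.0544]
top mixer top 1493 (array([520.7, 296. ]), array([169.1,  99.1]), 9.62)
top tray all (array([ 564. , -263.6]), array([198.9, 142.9]), 2.45) rim (array([ 563.8, -257.8]), array([198.9, 130.8]), 2.32) floor (array([ 564.7, -269.1]), array([192.8, 132. ]), 2.19)
top console 2906 (array([544.2,   5.8]), array([129.7, 153.2]), 82.01)
top plane 1896 [ 0.7991 -0.1132  0.5905] yaw of n 171.9394624453519 of u -8.060537554648107 tilt 53.80820631771676 [0.5384 0.0064 0.1773] [ 0.4891 -0.064   0.0733] [0.6246 0.0746 0.2361]
top plane 515 [ 0.785  -0.1115  0.6093] yaw of n 171.91647993699368 of u -8.08
[... 882 characters left out ...]
ray([133.2, 153.4]), 81.65)
side plane 1354 [-0.5645  0.0802  0.8215] yaw of n -8.082652927959892 of u 171.91734707204012 tilt 34.76019523784388 [ 0.5171 -0.0052  0.0647] [ 0.4581 -0.0676  0.025 ] [0.6013 0.0763 0.1164]
side plane 1005 [ 0.8008 -0.1184  0.5871] yaw of n 171.58662820808985 of u -8.413371791910166 tilt 54.04778937767399 [ 0.5373 -0.0027  0.1732] [ 0.4866 -0.0703  0.0658] [0.6074 0.0733 0.2344]
side plane 621 [0.1097 0.9932 0.0395] yaw of n -96.30431144603023 of u 83.69568855396977 tilt 87.7379016455219 [ 0.5497 -0.0615  0.0531] [ 0.4615 -0.0716  0.02  ] [ 0.6089 -0.0492  0.1214]
ball [0.4901 0.043  0.125 ] [np.float64(0.0003730413805970116), np.float64(0.00037304138059702905)]
```

```bash
cat >> h.py <<'E'
np.set_printoptions(precision=4,suppress=True)
def go(Rt,p):
    o=get_obs();R0=rot(o["eef_rot"]);p0=np.array(o["eef_pos"])
    rv=np.degrees(R.from_matrix(R0.T@Rt).as_rotvec())
    print("t",o["time_s"],"p",p0,"rotvec",rv,"shift(before turn axes)",R0.T@(p-p0),"(after turn axes)",Rt.T@(p-p0),"F",o["force"],"open",o["opening"])
def frame(yv,zv):
    z=zv/np.linalg.norm(zv);y=yv-z*(yv@z);y/=np.linalg.norm(y);return np.column_stack([np.cross(y,z),y,z])
a=np.radians(-8.1);Xc=np.array([np.cos(a),np.sin(a),0]);Yc=np.array([-np.sin(a),np.cos(a),0]);Zc=np.array([0,0,1.])
s35,c35=np.sin(np.radians(35)),np.cos(np.radians(35));N=-s35*Xc+c35*Zc;U=c35*Xc+s35*Zc
stem=lambda q:np.cos(q)*N+np.sin(q)*Yc
piv=np.array([.5246,.0072,.070]);ballq=lambda q:piv+.075*stem(q)
Rtog=frame(Yc,-stem(.21)); tog=lambda q,off=0:ballq(q)+(off-.020)*stem(.21)
E
python3 - <<'E'
from h import *
s=cam("wrist");print(s["T_tool_cam"]);print(ballq(.42))
go(Rtog,tog(.42,.09))
E
```

```text
[[ 0.0014 -0.9655 -0.2604  0.0662]
 [ 1.      0.0009  0.0022  0.0005]
 [-0.0019 -0.2604  0.9655 -0.1425]
 [ 0.      0.      0.      1.    ]]
[0.49   0.043  0.1261]
t 1.15 p [0.1873 0.4904 0.2313] rotvec [  7.6972 -35.9817  -8.684 ] shift(before turn axes) [-0.4009 -0.3044  0.0491] (after turn axes) [-0.2368 -0.3302  0.3012] F [-0.3611 -0.2071  0.7946] open 0.08511147855515593
```

```bash
python3 -m jog '[[[0,0,0],[1.54,-7.2,-1.74],0],[[0,0,0],[1.54,-7.2,-1.74],0],[[0,0,0],[1.54,-7.2,-1.74],0],[[0,0,0],[1.54,-7.2,-1.74],0],[[0,0,0],[1.54,-7.2,-1.74],0]]'
python3 -c "
from h import *
go(Rtog,tog(.42,.09))"
```

```text
time_s: 1.65
eef_pos: [0.1872, 0.4912, 0.2321]
eef_rot: [0.294, 0.098, 0.943, -0.12]
force: [0.1, 0.0, 0.9]
opening: 0.0856
t 1.65 p [0.1872 0.4912 0.2321] rotvec [0.0859 0.3009 0.0447] shift(before turn axes) [-0.2347 -0.3314  0.3029] (after turn axes) [-0.2365 -0.3307  0.3021] F [0.0962 0.0493 0.8696] open 0.08561918151000374
```

```bash
python3 -m jog '[[[-0.02,-0.0275,0.025],[0,0,0],0],[[-0.02,-0.0275,0.025],[0,0,0],0],[[-0.02,-0.0275,0.025],[0,0,0],0],[[-0.02,-0.0275,0.025],[0,0,0],0],[[-0.02,-0.0275,0.025],[0,0,0],0]]'
python3 -m jog '[[[-0.02,-0.0275,0.025],[0,0,0],0],[[-0.02,-0.0275,0.025],[0,0,0],0],[[-0.02,-0.0275,0.025],[0,0,0],0],[[-0.02,-0.0275,0.025],[0,0,0],0],[[0,0,0],[0,0,0],0]]'
python3 -c "
from h import *
go(Rtog,tog(.42,.09))"
```

```text
time_s: 2.15
eef_pos: [0.2995, 0.3111, 0.2118]
eef_rot: [0.291, 0.098, 0.944, -0.121]
force: [0.2, 0.4, 0.3]
opening: 0.0855
time_s: 2.65
eef_pos: [0.389, 0.1653, 0.1966]
eef_rot: [0.291, 0.101, 0.943, -0.122]
force: [0.2, -0.4, 0.1]
opening: 0.0855
t 2.65 p [0.389  0.1653 0.1966] rotvec [-0.2167  0.0022 -0.2289] shift(before turn axes) [-0.0559 -0.0779  0.0748] (after turn axes) [-0.0556 -0.0784  0.0745] F [ 0.1571 -0.3708  0.0598] open 0.08552726101051158
```

```bash
python3 -m jog '[[[-0.019,-0.026,0.025],[0,0,0],0],[[-0.019,-0.026,0.025],[0,0,0],0],[[-0.018,-0.026,0.025],[0,0,0],0],[[0,0,0],[0,0,0],0],[[0,0,0],[0,0,0],0]]'
python3 - <<'E'
from h import *
go(Rtog,tog(.42,.0))
s=cam("wrist");save(s,"w1.png")
print(spot_in("toggle_ball","wrist")[:2],proj(s,ballq(.42)))
c=s["color"].astype(int);red=(c[...,0]>1.8*c[...,1]+10)&(c[...,0]>1.8*c[...,2]+10)
k,l,st,ce=cv2.connectedComponentsWithStats(red.astype(np.uint8));C=cloud(s)
for i in range(1,k):
    if st[i,4]>30: print(st[i],ce[i],np.nanmedian(C[l==i],0),np.nanmin(s["z_map"][l==i]))
E
```

```text
time_s: 3.15
eef_pos: [0.4531, 0.0671, 0.182]
eef_rot: [0.291, 0.1, 0.944, -0.121]
force: [-0.1, 0.1, -0.1]
opening: 0.0853
t 3.15 p [0.4531 0.0671 0.182 ] rotvec [-0.0743 -0.0307 -0.1308] shift(before turn axes) [-0.0007 -0.0038  0.0911] (after turn axes) [-0.0006 -0.0039  0.0911] F [-0.1336  0.0685 -0.0511] open 0.08526826838444312
[{'location': [249.8, 203.6], 'score': 0.88}] [249.2489 204.3815]
[234 188  33  33 838] [250.1038 204.1575] [0.4828 0.0468 0.1316] 0.0
[369 235  56  47 857] [403.9102 250.6476] [0.7192 0.1834 0.02  ] 0.0
```

View pics/w1.png

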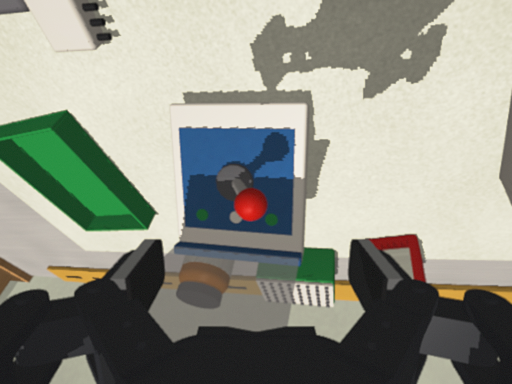

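The red ball is at (250,204), within 1 px of my predicted position, and the tool is aligned with open room on both sides. I advance and pinch.

```bash
python3 -m jog '[[[0,-0.004,0.03],[0,0,0],0],[[0,0,0.03],[0,0,0],0],[[0,0,0.02],[0,0,0],0],[[0,0,0.011],[0,0,0],0],[[0,0,0],[0,0,0],0]]'
python3 -m jog '[[[0,0,0],[0,0,0],255],[[0,0,0],[0,0,0],255],[[0,0,0],[0,0,0],255],[[0,0,0],[0,0,0],255],[[0,0,0],[0,0,0],255]]'
python3 -m jog '[[[0,0,0],[0,0,0],255],[[0,0,0],[0,0,0],255],[[0,0,0],[0,0,0],255]]'
python3 - <<'E'
from h import *
go(Rtog,tog(.42,.0)); go(Rtog,tog(0))
for q in(.28,.14,0): print(q,Rtog.T@(tog(q)-tog(q+.14)))
E
```

```text
time_s: 3.75
eef_pos: [0.4998, 0.0395, 0.1085]
eef_rot: [0.29, 0.097, 0.944, -0.121]
force: [-1.0, 0.9, 0.7]
opening: 0.0853
time_s: 4.25
eef_pos: [0.4999, 0.0374, 0.1108]
eef_rot: [0.292, 0.099, 0.943, -0.122]
force: [-12.4, -2.3, 15.5]
opening: 0.0213
time_s: 4.55
eef_pos: [0.4998, 0.0374, 0.1108]
eef_rot: [0.292, 0.099, 0.943, -0.122]
force: [-11.4, -1.1, 14.0]
opening: 0.0211
t 4.55 p [0.4998 0.0374 0.1108] rotvec [-0.0976  0.1026 -0.009 ] shift(before turn axes) [-0.0002  0.0002  0.001 ] (after turn axes) [-0.0002  0.0002  0.001 ] F [-11.3532  -1.0705  13.9651] open 0.021130986589328216
t 4.55 p [0.4998 0.0374 0.1108] rotvec [-0.0976  0.1026 -0.009 ] shift(before turn axes) [-0.0002 -0.031   0.001 ] (after turn axes) [-0.0002 -0.031   0.001 ] F [-11.3532  -1.0705  13.9651] open 0.021130986589328216
0.28 [ 0.     -0.0104 -0.0015]
0.14 [ 0.     -0.0105 -0.    ]
0 [-0.     -0.0104  0.0015]
```

```bash
python3 -m jog '[[[0,-0.0063,-0.0012],[0,0,0],255],[[0,-0.0063,-0.0006],[0,0,0],255],[[0,-0.0063,0],[0,0,0],255],[[0,-0.0063,0.0006],[0,0,0],255],[[0,-0.006,0.0012],[0,0,0],255]]'
python3 -m jog '[[[0,0,0],[0,0,0],255],[[0,0,0],[0,0,0],255]]'
python3 - <<'E'
from h import *
go(Rtog,tog(0))
for c in("side","top"):
    s=cam(c);print(spot_in("toggle_ball",c)[:2],proj(s,ballq(0)),proj(s,ballq(.42)))
    if c=="side": cv2.imwrite("pics/s2.png",cv2.resize(s["color"][90:310,90:390,::-1],None,fx=2,fy=2))
E
```

```text
time_s: 5.05
eef_pos: [0.4923, 0.0088, 0.1165]
eef_rot: [0.292, 0.098, 0.944, -0.12]
force: [-12.7, 3.6, 12.0]
opening: 0.0209
time_s: 5.25
eef_pos: [0.4923, 0.0078, 0.1165]
eef_rot: [0.292, 0.099, 0.943, -0.121]
force: [-6.3, -1.3, 14.2]
opening: 0.0209
t 5.25 p [0.4923 0.0078 0.1165] rotvec [-0.0779  0.1527 -0.0536] shift(before turn axes) [0.0004 0.     0.001 ] (after turn axes) [0.0004 0.     0.001 ] F [-6.2769 -1.2768 14.2222] open 0.020857861987350842
[{'location': [186.6, 284.3], 'score': 0.66}, {'location': [220.2, 201.1], 'score': 0.55}] [209.3078 192.8504] [207.5454 185.1636]
[{'location': [134.8, 194.3], 'score': 0.64}] [245.8758 210.7151] [233.9648 207.7648]
```

View pics/s2.png

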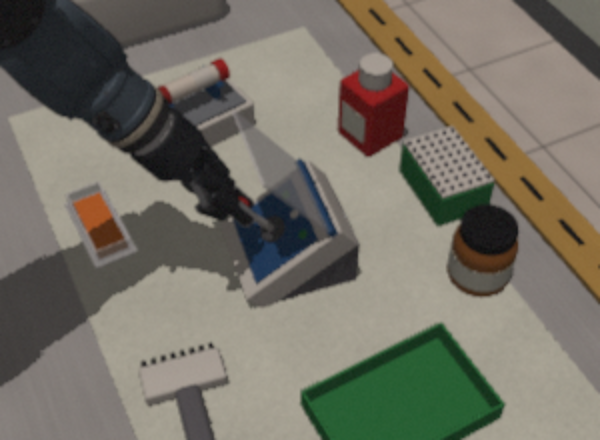

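The ball sits between the fingertips at full side pixel ~(211,190), where q = 0 is expected (209,193). I release it and back off.

```bash
python3 -m jog '[[[0,0,0],[0,0,0],120],[[0,0,0],[0,0,0],0],[[0,0,0],[0,0,0],0],[[0,0,0],[0,0,0],0],[[0,0,0],[0,0,0],0]]'
python3 -m jog '[[[0,0,-0.02],[0,0,0],0],[[0,0,-0.03],[0,0,0],0],[[0,0,-0.04],[0,0,0],0],[[0,0,-0.02],[0,0,0],0],[[0,0,0],[0,0,0],0]]'
python3 - <<'E'
from h import *
s=cam("wrist");save(s,"w2.png")
print(spot_in("toggle_ball","wrist")[:2],[proj(s,ballq(q)) for q in(.1,0,-.1)])
c=s["color"].astype(int);red=(c[...,0]>1.8*c[...,1]+10)&(c[...,0]>1.8*c[...,2]+10)
k,l,st,ce=cv2.connectedComponentsWithStats(red.astype(np.uint8))
print([(st[i,4],ce[i]) for i in range(1,k) if st[i,4]>200])
s=cam("side");print(spot_in("tube","side")[:1],spot_in("toggle_ball","side")[:1],proj(s,ballq(0)))
# tube target
b=np.radians(9.7);Xm=np.array([np.cos(b),np.sin(b),0]);Ym=np.array([-np.sin(b),np.cos(b),0])
go(frame(Ym,-Zc),np.array([.520,.294,.20]))
E
```

```text
time_s: 5.95
eef_pos: [0.4921, 0.0085, 0.1151]
eef_rot: [0.291, 0.098, 0.944, -0.121]
force: [-0.9, -0.1, -0.5]
opening: 0.0856
time_s: 6.45
eef_pos: [0.4347, 0.041, 0.2057]
eef_rot: [0.293, 0.098, 0.943, -0.12]
force: [0.8, 0.6, -0.1]
opening: 0.0853
[{'location': [255.2, 191.1], 'score': 0.8}, {'location': [264.8, 225.9], 'score': 0.67}] [array([261.6185, 194.2064]), array([252.2104, 193.8151]), array([243.118 , 193.1803])]
[(np.int32(701), array([252.2397, 193.6163])), (np.int32(1337), array([418.2251, 253.7479]))]
[{'location': [186.7, 132.1], 'score': 0.78}] [] [209.3078 192.8504]
t 6.7 p [0.434  0.0394 0.2021] rotvec [-17.0655  32.7435 -20.8407] shift(before turn axes) [-0.0394  0.2646 -0.0261] (after turn axes) [-0.1277  0.2365  0.0021] F [-0.2196 -0.0391 -0.7182] open 0.08535623918843378
```

Toggle reads q ≈ 0.00 (ball at 252.2,193.6 against the predicted 252.2,193.8). I back off, then stand the tool upright.

```bash
python3 -m jog '[[[0,0.03,-0.03],[0,0,0],0],[[0,0.03,-0.02],[0,0,0],0],[[0,0,0],[-2.845,5.457,-3.473],0],[[0,0,0],[-2.845,5.457,-3.473],0],[[0,0,0],[-2.845,5.457,-3.473],0]]'
python3 -m jog '[[[0,0,0],[-2.845,5.457,-3.473],0],[[0,0,0],[-2.845,5.457,-3.473],0],[[0,0,0],[-2.845,5.457,-3.473],0],[[0,0,0],[0,0,0],0]]'
cat >> h.py <<'E'
b=np.radians(9.7);Xm=np.array([np.cos(b),np.sin(b),0]);Ym=np.array([-np.sin(b),np.cos(b),0]);Rm=frame(Ym,-Zc)
E
python3 -c "
from h import *
go(Rm,np.array([.48,.287,.20]))"
```

```text
time_s: 7.2
eef_pos: [0.423, 0.1122, 0.2325]
eef_rot: [0.147, 0.004, 0.987, -0.06]
force: [-0.1, 0.4, -0.9]
opening: 0.0854
time_s: 7.6
eef_pos: [0.4253, 0.1102, 0.2312]
eef_rot: [-0.002, -0.084, 0.996, 0.001]
force: [0.0, -0.1, -0.6]
opening: 0.0853
t 7.6 p [0.4253 0.1102 0.2312] rotvec [ 0.0836 -0.1663 -0.077 ] shift(before turn axes) [-0.0836  0.1651  0.0312] (after turn axes) [-0.0837  0.1651  0.0312] F [ 0.0483 -0.1139 -0.5654] open 0.08527378593427805
```

```bash
python3 -m jog '[[[-0.02,0.041,0],[0,0,0],0],[[-0.02,0.041,0],[0,0,0],0],[[-0.02,0.041,0],[0,0,0],0],[[-0.023,0.042,0],[0,0,0],0],[[0,0,0],[0,0,0],0]]'
python3 - <<'E'
from h import *
go(Rm,np.array([.52,.294,.2]))
s=cam("wrist");save(s,"w3.png");C=cloud(s);c=s["color"].astype(int)
print(spot_in("tube","wrist")[:2])
X,Y,Z=C[...,0],C[...,1],C[...,2]
reg=(abs(X-.52)<.12)&(abs(Y-.294)<.09)
P=C[reg&(Z>.098)&(Z<.125)];print("tube",len(P),P.min(0),P.max(0),cv2.minAreaRect((P[:,:2]*1000).astype(np.float32)))
P=C[reg&(abs(Z-.054)<.006)];print("mixer",len(P),cv2.minAreaRect((P[:,:2]*1000).astype(np.float32)))
P=C[reg&(Z>.1035)&(Z<.1095)];m=P[:,:2].mean(0);v=np.linalg.svd(P[:,:2]-m,full_matrices=False)[2][0];print("line",m,np.degrees(np.arctan(v[1]/v[0])))
red=(c[...,0]>1.8*c[...,1]+10)&(c[...,0]>1.8*c[...,2]+10)&reg&(Z>.09)
k,l,st,ce=cv2.connectedComponentsWithStats(red.astype(np.uint8))
for i in range(1,k):
    if st[i,4]>50: Q=C[l==i]; print("red",st[i],Q.mean(0),((Q-[.52,.294,0])@Xm).min(),((Q-[.52,.294,0])@Xm).max(),((Q-[.52,.294,0])@Ym).min(),((Q-[.52,.294,0])@Ym).max())
E
```

```text
time_s: 8.1
eef_pos: [0.4783, 0.2923, 0.2312]
eef_rot: [0.001, -0.086, 0.996, 0.0]
force: [1.1, -0.1, -1.0]
opening: 0.0854
t 8.1 p [0.4783 0.2923 0.2312] rotvec [0.0213 0.1722 0.1253] shift(before turn axes) [-0.0413 -0.0054  0.0313] (after turn axes) [-0.0414 -0.0053  0.0312] F [ 1.0784 -0.0547 -1.0224] open 0.08542718220079652
[{'location': [251.5, 225.6], 'score': 0.98}]
tube 3316 [0.4673 0.2761 0.098 ] [0.5857 0.3219 0.111 ] ((526.4385375976562, 298.6333312988281), (117.06096649169922, 29.150829315185547), 9.58999252319336)
mixer 8848 ((519.0419921875, 297.4915771484375), (168.63934326171875, 98.39981842041016), 9.761035919189453)
line [0.525  0.2984] 9.815161487068062
red [238 179  30  14 342] [0.4797 0.2906 0.1047] -0.04573504629704972 -0.03486056906311685 -0.010028096762029651 0.01673376479638464
red [237 268  31  22 421] [0.5737 0.3068 0.1058] 0.04825426153734841 0.06367240667567539 -0.012415809072347808 0.01808734284238317
```

View pics/w3.png

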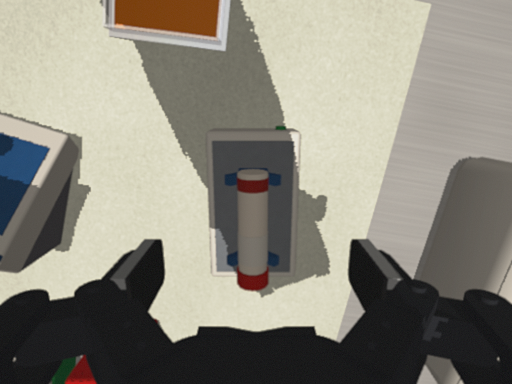

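The tube is at pixels (252,172)–(252,288), cap toward +x, lying in both saddles and aligned with the jaws. Its measured top of 0.111 fits the expected cap top of 0.109. I move over it and descend.

```bash
python3 -m jog '[[[-0.0215,-0.001,0],[0,0,0],0],[[-0.0215,-0.001,0],[0,0,0],0],[[0,0,0.03],[0,0,0],0],[[0,0,0],[0,0,0],0]]'
python3 -c "
from h import *
go(Rm,np.array([.521,.2975,.0785]))"
```

```text
time_s: 8.6
eef_pos: [0.5184, 0.2909, 0.2002]
eef_rot: [-0.001, -0.084, 0.996, -0.001]
force: [-1.8, -1.0, -1.3]
opening: 0.0855
t 8.6 p [0.5184 0.2909 0.2002] rotvec [-0.1138 -0.1568 -0.1022] shift(before turn axes) [-0.004   0.0063  0.1217] (after turn axes) [-0.0037  0.006   0.1217] F [-1.8406 -0.9523 -1.2596] open 0.08551793439485032
```

```bash
python3 -m jog '[[[0,0,0],[0,0,0],0],[[0,0,0],[0,0,0],0]]'
python3 - <<'E'
from h import *
for i in range(4):
    go(Rm,np.array([.521,.2975,.0785]))
    s=cam("wrist");C=cloud(s);X,Y,Z=C[...,0],C[...,1],C[...,2]
    reg=(abs(X-.52)<.12)&(abs(Y-.294)<.09)
    P=C[reg&(Z>.1035)&(Z<.1095)];m=P[:,:2].mean(0);v=np.linalg.svd(P[:,:2]-m,full_matrices=False)[2][0];print("line",m,np.degrees(np.arctan(v[1]/v[0])),"y at .521",m[1]+(.521-m[0])*v[1]/v[0])
    P=C[reg&(abs(Z-.054)<.006)];print("mixer",len(P),cv2.minAreaRect((P[:,:2]*1000).astype(np.float32)))
E
```

```text
time_s: 8.8
eef_pos: [0.5198, 0.2928, 0.2047]
eef_rot: [0.002, -0.084, 0.996, 0.0]
force: [0.2, 0.8, 0.4]
opening: 0.0854
t 8.8 p [0.5198 0.2928 0.2047] rotvec [ 0.0405  0.1825 -0.0083] shift(before turn axes) [-0.0016  0.0044  0.1262] (after turn axes) [-0.002   0.0045  0.1262] F [0.2297 0.8172 0.3886] open 0.08539654748774195
line [0.5245 0.2983] 9.687549279573073 y at .521 0.29765963560426156
mixer 11248 ((518.3307495117188, 296.9234924316406), (168.44407653808594, 97.72376251220703), 9.784058570861816)
t 8.85 p [0.52   0.293  0.2049] rotvec [0.0556 0.2093 0.0016] shift(before turn axes) [-0.0013  0.0042  0.1264] (after turn axes) [-0.0017  0.0043  0.1264] F [ 0.6311 -0.0855 -0.6734] open 0.0854855022571869
line [0.5246 0.2982] 9.802323920660763 y at .521 0.29754445965203336
mixer 11241 ((518.7713623046875, 296.762939453125), (168.6782989501953, 97.92768859863281), 9.777338981628418)
t 8.9 p [0.5201 0.2932 0.2048] rotvec [0.0623 0.2155 0.0178] shift(before turn axes) [-0.0012  0.004   0.1263] (after turn axes) [-0.0016  0.0041  0.1263] F [-1.4871 -0.0399 -0.0218] open 0.0854351759526987
line [0.5244 0.2982] 9.735929335470523 y at .521 0.2976418164956165
mixer 11251 ((518.7633666992188, 297.0985412597656), (168.56552124023438, 97.58238983154297), 9.780116081237793)
t 8.95 p [0.5201 0.2932 0.2046] rotvec [0.0607 0.2066 0.0184] shift(before turn axes) [-0.0011  0.0039  0.1261] (after turn axes) [-0.0016  0.004   0.1261] F [ 0.8386 -0.4463  0.1952] open 0.08533005525359982
line [0.5245 0.2982] 9.798645056891207 y at .521 0.2976235177351358
mixer 11289 ((518.7593383789062, 296.96685791015625), (168.444580078125, 97.75027465820312), 9.784915924072266)
```

```bash
python3 -m jog '[[[-0.001,0.004,0.03],[0,0,0],0],[[0,0,0.04],[0,0,0],0],[[0,0,0.03],[0,0,0],0],[[0,0,0.016],[0,0,0],0],[[0,0,0],[0,0,0],0]]'
python3 -m jog '[[[0,0,0],[0,0,0],0],[[0,0,0],[0,0,0],0]]'
python3 -c "
from h import *
go(Rm,np.array([.521,.2975,.0785]))"
```

```text
time_s: 9.5
eef_pos: [0.5191, 0.2967, 0.0854]
eef_rot: [-0.001, -0.085, 0.996, -0.0]
force: [0.3, -0.4, -0.1]
opening: 0.085
time_s: 9.7
eef_pos: [0.5213, 0.2979, 0.089]
eef_rot: [0.002, -0.085, 0.996, 0.001]
force: [0.4, -0.8, 0.6]
opening: 0.0853
t 9.7 p [0.5213 0.2979 0.089 ] rotvec [0.0778 0.2372 0.0289] shift(before turn axes) [ 0.0004 -0.0004  0.0105] (after turn axes) [ 0.0004 -0.0003  0.0105] F [ 0.3561 -0.8236  0.596 ] open 0.08533152333222735
```

```bash
python3 -m jog '[[[0,0,0.01],[0,0,0],0],[[0,0,0],[0,0,0],100],[[0,0,0],[0,0,0],255],[[0,0,0],[0,0,0],255],[[0,0,0],[0,0,0],255]]'
python3 -m jog '[[[0,0,0],[0,0,0],255],[[0,0,0],[0,0,0],255],[[0,0,0],[0,0,0],255],[[0,0,0],[0,0,0],255]]'
python3 -m jog '[[[0,0,-0.01],[0,0,0],255],[[0,0,-0.02],[0,0,0],255],[[0,0,-0.03],[0,0,0],255],[[0,0,-0.03],[0,0,0],255],[[0,0,0],[0,0,0],255]]'
python3 -m jog '[[[0,0,-0.03],[0,0,0],255],[[0,0,-0.04],[0,0,0],255],[[0,0,-0.03],[0,0,0],255],[[0,0,0],[0,0,0],255]]'
cat >> h.py <<'E'
def ry(d):
    b=np.radians(d); return frame(np.array([-np.sin(b),np.cos(b),0]),-Zc)
E
python3 -c "
from h import *
go(ry(2.3),np.array([.563,-.259,.25]))
s=cam('wrist');cv2.imwrite('pics/w4.png',s['color'][...,::-1])"
```

```text
time_s: 10.2
eef_pos: [0.5208, 0.2966, 0.0777]
eef_rot: [0.001, -0.085, 0.996, -0.001]
force: [5.9, -38.1, 17.2]
opening: 0.0283
time_s: 10.6
eef_pos: [0.5209, 0.2962, 0.078]
eef_rot: [0.001, -0.084, 0.996, -0.001]
force: [1.1, -7.2, 4.1]
opening: 0.0271
time_s: 11.1
eef_pos: [0.5222, 0.2987, 0.1723]
eef_rot: [0.004, -0.085, 0.996, 0.002]
force: [0.1, 0.5, -0.2]
opening: 0.027
time_s: 11.5
eef_pos: [0.5214, 0.2982, 0.2717]
eef_rot: [0.004, -0.085, 0.996, 0.002]
force: [0.7, 0.0, -0.3]
opening: 0.027
t 11.5 p [0.5214 0.2982 0.2717] rotvec [0.2095 0.4486 7.44  ] shift(before turn axes) [ 0.0534 -0.5563  0.0195] (after turn axes) [-0.0192 -0.5584  0.0217] F [ 0.697   0.0474 -0.3494] open 0.0270079302371691
```

View pics/w4.png

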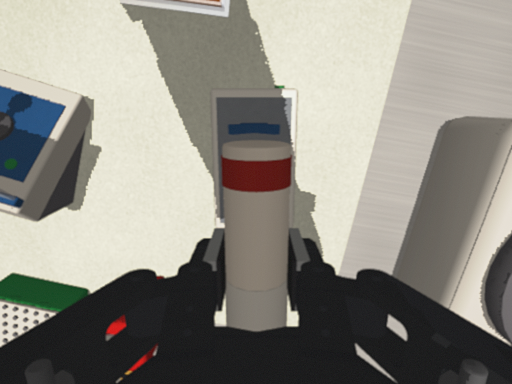

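The tube is firmly held between the pads and level. I lift a bit more to clear the visor, turn to the tray's yaw and travel across.

```bash
python3 -m jog '[[[0,0,-0.03],[0,0,3.7],255],[[0,-0.02,0],[0,0,3.7],255],[[0,-0.035,0],[0,0,0],255],[[0,-0.04,0],[0,0,0],255],[[0,-0.04,0],[0,0,0],255]]'
python3 -m jog '[[[0,-0.04,0],[0,0,0],255],[[-0.004,-0.04,0],[0,0,0],255],[[-0.004,-0.04,0],[0,0,0],255],[[-0.004,-0.04,0],[0,0,0],255],[[-0.004,-0.04,0],[0,0,0],255]]'
python3 -m jog '[[[0,-0.04,0],[0,0,0],255],[[0,-0.04,0],[0,0,0],255],[[0,-0.04,0],[0,0,0],255],[[0,-0.04,0],[0,0,0],255],[[0,-0.03,0],[0,0,0],255]]'
python3 -m jog '[[[0,-0.02,0],[0,0,0],255],[[0,0,0],[0,0,0],255],[[0,0,0],[0,0,0],255],[[0,0,0],[0,0,0],255]]'
python3 - <<'E'
from h import *
go(ry(2.3),np.array([.563,-.259,.25]))
s=cam("top");save(s,"t5.png");C=cloud(s);c=s["color"].astype(int);print(spot_in("tray","top")[:1])
s=cam("wrist");save(s,"w5.png");C=cloud(s);c=s["color"].astype(int);X,Y,Z=C[...,0],C[...,1],C[...,2]
g=(c[...,1]>1.4*c[...,0])&(c[...,1]>1.3*c[...,2])&(abs(X-.56)<.15)&(abs(Y+.26)<.12)&(Z<.05)
for m in(g&(Z>.028),g&(Z<.012)): print(m.sum(),cv2.minAreaRect((C[m][:,:2]*1000).astype(np.float32)))
m=(abs(Z-.26)<.08)&(abs(Y+.26)<.012);P=C[m];print(P.min(0),P.max(0))
E
```

```text
time_s: 12.05
eef_pos: [0.5262, 0.1613, 0.2955]
eef_rot: [-0.0, -0.021, 1.0, 0.0]
force: [0.5, 0.7, -0.9]
opening: 0.0271
time_s: 12.55
eef_pos: [0.5504, -0.0383, 0.2956]
eef_rot: [-0.0, -0.02, 1.0, 0.001]
force: [1.1, 0.8, -0.2]
opening: 0.0272
time_s: 13.05
eef_pos: [0.5581, -0.2286, 0.2951]
eef_rot: [-0.0, -0.02, 1.0, 0.001]
force: [0.2, 0.1, -0.3]
opening: 0.0272
time_s: 13.45
eef_pos: [0.5595, -0.2455, 0.2967]
eef_rot: [0.001, -0.021, 1.0, 0.001]
force: [-0.1, -0.5, -0.1]
opening: 0.027
t 13.45 p [ 0.5595 -0.2455  0.2967] rotvec [0.0803 0.0792 0.0818] shift(before turn axes) [-0.0029 -0.0137  0.0467] (after turn axes) [-0.0029 -0.0136  0.0467] F [-0.1316 -0.5276 -0.0799] open 0.027018639267442232
[{'location': [341.4, 181.4], 'score': 0.96}]
1237 ((562.0177001953125, -258.005859375), (197.8541717529297, 128.65460205078125), 2.4634435176849365)
6401 ((562.3509521484375, -254.05892944335938), (193.36953735351562, 129.86642456054688), 2.5375118255615234)
[ 0.5071 -0.2718  0.2994] [ 0.5937 -0.248   0.34  ]
```

View pics/w5.png

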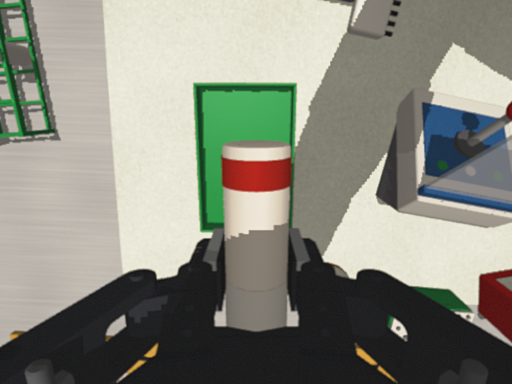

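The tray (pixels ~195–296 × 84–230) is empty below, centred at (0.562, -0.258), and the tube is parallel to it. I correct in y and descend.

```bash
python3 -m jog '[[[-0.003,-0.0135,0.03],[0,0,0],255],[[0,0,0.045],[0,0,0],255],[[0,0,0.045],[0,0,0],255],[[0,0,0.045],[0,0,0],255],[[0,0,0.04],[0,0,0],255]]'
python3 -m jog '[[[0,0,0.03],[0,0,0],255],[[0,0,0.01],[0,0,0],255],[[0,0,0],[0,0,0],255],[[0,0,0],[0,0,0],255],[[0,0,0],[0,0,0],255]]'
python3 -c "
from h import *
go(ry(2.3),np.array([.562,-.258,.0065]))"
```

```text
time_s: 14.1
eef_pos: [0.5631, -0.2588, 0.0903]
eef_rot: [0.001, -0.021, 1.0, 0.0]
force: [-0.9, -0.9, -0.7]
opening: 0.0271
time_s: 14.6
eef_pos: [0.5648, -0.2602, 0.054]
eef_rot: [0.002, -0.02, 1.0, -0.0]
force: [0.0, -1.0, -0.3]
opening: 0.0271
t 14.6 p [ 0.5648 -0.2602  0.054 ] rotvec [-0.0393  0.2686  0.0369] shift(before turn axes) [0.0029 0.0023 0.0475] (after turn axes) [0.0027 0.0023 0.0475] F [ 0.0291 -1.0072 -0.282 ] open 0.027112105099771397
```

```bash
python3 -m jog '[[[0.0025,0.002,0.015],[0,0,0],255],[[0,0,0.015],[0,0,0],255],[[0,0,0.007],[0,0,0],255],[[0,0,0],[0,0,0],255],[[0,0,0],[0,0,0],255]]'
python3 -m jog '[[[0,0,0.003],[0,0,0],255],[[0,0,0.003],[0,0,0],255],[[0,0,0],[0,0,0],255],[[0,0,0],[0,0,0],255]]'
```

```text
time_s: 15.1
eef_pos: [0.5615, -0.2581, 0.0159]
eef_rot: [0.001, -0.02, 1.0, 0.0]
force: [-0.3, -0.1, 0.3]
opening: 0.027
time_s: 15.5
eef_pos: [0.561, -0.2578, 0.009]
eef_rot: [0.001, -0.02, 1.0, 0.0]
force: [-0.5, -0.4, -0.1]
opening: 0.0271
```

```bash
python3 -m jog '[[[0,0,0.001],[0,0,0],255],[[0,0,0.001],[0,0,0],255],[[0,0,0],[0,0,0],255],[[0,0,0],[0,0,0],255]]'
python3 -m jog '[[[0,0,0.001],[0,0,0],255],[[0,0,0],[0,0,0],255],[[0,0,0],[0,0,0],255]]'
```

```text
time_s: 15.9
eef_pos: [0.561, -0.2578, 0.007]
eef_rot: [0.001, -0.02, 1.0, 0.0]
force: [-0.1, 0.5, -1.2]
opening: 0.027
time_s: 16.2
eef_pos: [0.561, -0.2578, 0.006]
eef_rot: [0.001, -0.02, 1.0, 0.0]
force: [0.1, 0.0, -0.5]
opening: 0.0271
```

```bash
python3 -m jog '[[[0,0,0.001],[0,0,0],255],[[0,0,0],[0,0,0],255],[[0,0,0],[0,0,0],255]]'
python3 -m jog '[[[0,0,0.001],[0,0,0],255],[[0,0,0],[0,0,0],255],[[0,0,0],[0,0,0],255]]'
```

```text
time_s: 16.5
eef_pos: [0.561, -0.2579, 0.0052]
eef_rot: [0.001, -0.02, 1.0, 0.0]
force: [-1.9, 0.5, 3.7]
opening: 0.027
time_s: 16.8
eef_pos: [0.561, -0.2579, 0.0048]
eef_rot: [0.001, -0.02, 1.0, 0.0]
force: [-3.9, 1.1, 10.1]
opening: 0.0271
```

The force rises (10 N), so the tube touches the tray floor. I open only part-way, since the tray is narrow, then retreat.

```bash
python3 -m jog '[[[0,0,0],[0,0,0],150],[[0,0,0],[0,0,0],130],[[0,0,0],[0,0,0],110],[[0,0,0],[0,0,0],110],[[0,0,0],[0,0,0],110]]'
python3 -m jog '[[[0,0,-0.01],[0,0,0],110],[[0,0,-0.02],[0,0,0],110],[[0,0,-0.04],[0,0,0],110],[[0,0,-0.045],[0,0,0],110],[[0,0,-0.045],[0,0,0],110]]'
python3 -m jog '[[[0,0,-0.045],[0,0,0],110],[[0,0,-0.045],[0,0,0],110],[[0,0,0],[0,0,0],110],[[0,0,0],[0,0,0],110],[[0,0,0],[0,0,0],110]]'
python3 - <<'E'
from h import *
for n in("wrist","side"):
    s=cam(n);save(s,n+"6.png");C=cloud(s);c=s["color"].astype(int);X,Y,Z=C[...,0],C[...,1],C[...,2]
    g=(c[...,1]>1.4*c[...,0])
    m=(~g)&(abs(X-.562)<.085)&(abs(Y+.258)<.05)&(Z>.008)&(Z<.06);P=C[m]
    print(n,len(P),P.min(0),P.max(0),cv2.minAreaRect((P[:,:2]*1000).astype(np.float32)))
    red=(c[...,0]>1.8*c[...,1]+10)&(c[...,0]>1.8*c[...,2]+10)
    k,l,st,ce=cv2.connectedComponentsWithStats(red.astype(np.uint8))
    print([(st[i,4],ce[i].round(1)) for i in range(1,k) if st[i,4]>20],"ball",proj(s,ballq(0)),proj(s,ballq(.42)),spot_in("tube",n)[:1])
go(ry(2.3),np.array([.562,-.258,.25]))
a=cv2.imread("pics/side6.png")[60:384];cv2.imwrite("pics/s6c.png",a)
E
```

```text
time_s: 17.3
eef_pos: [0.561, -0.2578, 0.0038]
eef_rot: [0.001, -0.02, 1.0, 0.0]
force: [-0.0, -0.5, 0.1]
opening: 0.0489
time_s: 17.8
eef_pos: [0.5604, -0.2578, 0.1663]
eef_rot: [0.001, -0.02, 1.0, 0.0]
force: [1.3, 0.2, 0.3]
opening: 0.0484
time_s: 18.3
eef_pos: [0.5601, -0.2578, 0.2534]
eef_rot: [0.0, -0.02, 1.0, 0.001]
force: [-0.5, -0.1, -0.3]
opening: 0.0482
wrist 2237 [ 0.5084 -0.2723  0.0154] [ 0.6253 -0.2383  0.0382] ((566.6642456054688, -255.6563720703125), (116.12006378173828, 30.47637367248535), 2.173302412033081)
[(np.int32(208), array([255.9, 131. ])), (np.int32(283), array([255.8, 210.5])), (np.int32(195), array([509.2, 312.3]))] ball [573.8227 110.8717] [596.1929 122.073 ] [{'location': [258.0, 165.8], 'score': 0.91}]
side 625 [ 0.5077 -0.2741  0.0089] [ 0.6261 -0.2409  0.0384] ((566.3553466796875, -258.9403991699219), (118.23983001708984, 29.945232391357422), 3.087092399597168)
[(np.int32(708), array([275.7, 146.1])), (np.int32(197), array([137.1, 195.9])), (np.int32(59), array([209.7, 193.4])), (np.int32(76), array([310.3, 280.1])), (np.int32(47), array([275.8, 298.6]))] ball [209.3078 192.8504] [207.5454 185.1636] [{'location': [291.5, 288.6], 'score': 0.8}]
t 18.5 p [ 0.5601 -0.2578  0.2529] rotvec [ 0.1015 -0.0035  0.0273] shift(before turn axes) [-0.0019 -0.0003  0.0029] (after turn axes) [-0.0019 -0.0003  0.0029] F [ 0.1269  0.0915 -0.0282] open 0.048727371123505926
```

View pics/side6.png

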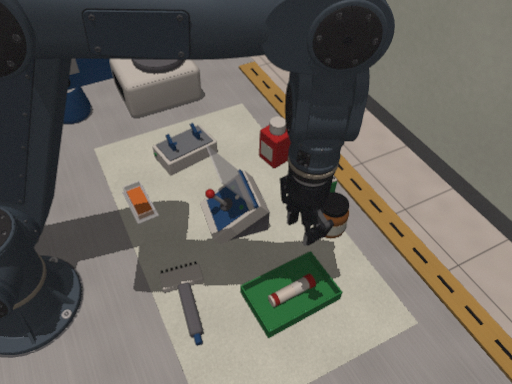

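The tube lies flat in the tray at (292,290), the ball is at its off position (209.7,193.4), and the gripper is clear.

```bash
python3 -c "
from rig import finish_job
print(finish_job())"
```

```text
the job is handed in; nothing more can be done
None
```

The toggle is set to off, the tube is lying flat in the green tray, and I handed the job in at about 18.5 s of the 58 s allowed. The hand-in reports no verdict.

**What I did**
- I pinched the red ball with the tool tilted under the visor, led it to the centre and released it.
- I then lifted the tube from between the saddles, carried it over the console and lowered it until the tray floor pushed back with about 10 N. I opened the fingers part-way and backed off.

**Last checks**
- **Toggle:** In the final side picture the ball was at (209.7, 193.4) against a predicted (209.3, 192.9) for off. The wrist view just after release also put it within a pixel of off.
- **Tube:** Its outline measured 116 mm long, centred on about (0.566, -0.257), so its origin is within a few millimetres of the tray's centre. It lies about 2–3° in yaw, nearly the tray's own direction, with its top at 0.038 m. That fits it lying flat on the floor.
- **Robot and bystanders:** The gripper was 0.25 m up and touching nothing. The side picture shows no bystander moved, though I judged that by eye and the tip box was mostly hidden behind the arm.

**Readings that did not quite agree**
- The fingers read 21 mm on the 24 mm ball and 27 mm on the 29 mm tube.
- Before pickup, the tube measured about 4 mm toward its cap end compared with the mixer's centre.
- The side force while closing on the tube briefly reached about 38 N, then dropped to about 7 N.
- The measured pose kept drifting by a few millimetres for some tenths of a second after each move, so I let it settle before the fine steps.

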